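# Sweep the spilled toffees off the sideboard into the baking tray

## Task

Four wrapped toffees have spilled from the candy box onto the oak top: sweep them with your fingers over the front edge of the sideboard so that all four drop into the upper baking tray waiting on the pull-out shelf below. Push them along the surface gently, without picking up, pinching or pressing down on any of them. Leave the trays and everything else on the sideboard where they are, the candy box's lid open.

Things in the scene. Friction and masses are not known exactly. Their poses are not given: they have to be found in the camera images.
- toffee_red: wrapped toffee in red, a block 36 x 24 x 18 mm with a twisted wrapper end 15 mm long on each short side (66 mm overall along its x axis, ends 20 mm wide), about 15 g; origin at its middle, 9 mm above the oak while it lies flat
- toffee_blue: wrapped toffee in blue, a block 36 x 24 x 18 mm with a twisted wrapper end 15 mm long on each short side (66 mm overall along its x axis, ends 20 mm wide), about 15 g; origin at its middle, 9 mm above the oak while it lies flat
- toffee_green: wrapped toffee in green, a block 36 x 24 x 18 mm with a twisted wrapper end 15 mm long on each short side (66 mm overall along its x axis, ends 20 mm wide), about 15 g; origin at its middle, 9 mm above the oak while it lies flat
- toffee_orange: wrapped toffee in orange, a block 36 x 24 x 18 mm with a twisted wrapper end 15 mm long on each short side (66 mm overall along its x axis, ends 20 mm wide), about 15 g; origin at its middle, 9 mm above the oak while it lies flat
- upper_tray: the aluminium baking tray to be filled: the smaller one, 240 mm (x) by 340 mm (y) over the rim, walls 26 mm high leaning outward, floor 216 x 316 mm, 2.5 mm thick; origin under the middle of its floor. It stands inside the larger tray on the pull-out shelf, rim about 85 mm below the oak surface; its near wall lies under the oak top, so what is pushed slowly over the edge drops into it
- lower_tray: the larger aluminium baking tray under it, 290 x 390 mm over the rim, 20 mm high; origin under the middle of its floor
- shelf: the oak pull-out shelf below the top, 460 mm (x) by 620 mm (y), running out towards +x; origin at the middle of its upper face
- front_edge (a point): middle of the front (far, +x) upper edge of the sideboard's oak top; the edge is straight, runs along y (850 mm to either side), and the top surface lies at z = 0 behind it. Beyond it there is nothing until the shelf and trays below
- cake_lifter: stainless cake lifter lying flat, leave alone: blade 120 mm long and up to 62 mm wide to its +x, handle to its -x, 276 mm overall (128 mm towards +x, 148 mm towards -x of its origin), up to 30 mm high; origin underneath where blade and neck meet
- cup: blue espresso cup without handle, 60 mm across, 55 mm high, leave alone; origin under its middle
- sugar_bowl: white covered sugar bowl, 64 mm across, 65 mm high, leave alone; origin under its middle
- pepper_mill: dark wooden pepper mill, 54 mm across, 148 mm high, leave alone; origin under its middle
- tureen: covered white ceramic tureen, 244 mm across (300 mm over its two loop handles along y), 202 mm high, leave alone; origin under its middle
- candy_box: clear acrylic candy box 120 (x) x 170 (y) x 75 mm, fixed, leave alone; origin under its middle. Its lid is hinged on the +x rim and stands open, its top about 200 mm above the oak
- candy_lid (a joint): angle of the candy box's lid in rad: 0 shut, about 1.8 as it stands open; leave it open
- press: wooden tortilla press, two square boards of about 200 mm with a lever across the top, 85 mm high, its lever handle reaching 205 mm towards +x and its fork 132 mm towards -x of the origin; leave alone; origin under the middle of the boards
Things that resemble listed ones, but are neither listed nor needed, are in the scene too. Leave any black or white look-alike of the toffee_orange alone.

How it is judged:
At the end, for the whole second after the job is handed in: All four toffees lie at rest inside the upper tray: each toffee's middle within 112 mm (x) and 160 mm (y) of the tray's middle and less than 50 mm above its underside, the tray level (x of toffee_red in the frame of upper_tray between -0.112 and 0.112 m and y of toffee_red in the frame of upper_tray between -0.16 and 0.16 m and z of toffee_red in the frame of upper_tray between 0 and 0.05 m and linear speed of each of toffee_red, toffee_blue, toffee_green, toffee_orange below 0.02 m/s and x of toffee_blue in the frame of upper_tray between -0.112 and 0.112 m and y of toffee_blue in the frame of upper_tray between -0.16 and 0.16 m and z of toffee_blue in the frame of upper_tray between 0 and 0.05 m and x of toffee_green in the frame of upper_tray between -0.112 and 0.112 m and y of toffee_green in the frame of upper_tray between -0.16 and 0.16 m and z of toffee_green in the frame of upper_tray between 0 and 0.05 m and x of toffee_orange in the frame of upper_tray between -0.112 and 0.112 m and y of toffee_orange in the frame of upper_tray between -0.16 and 0.16 m and z of toffee_orange in the frame of upper_tray between 0 and 0.05 m and angle between upper_tray's own z axis and vertical below 0.06 rad); the robot touches nothing.
It fails at once if a toffee is lifted off the oak top (height (world z) of any of toffee_red, toffee_blue, toffee_green, toffee_orange above 0.04 m).
It fails at once if a toffee is pinched between the fingers or pressed down hard (over 10 N) (contact force between the fingers and toffee_red above 10 N or contact force between the fingers and toffee_blue above 10 N or contact force between the fingers and toffee_green above 10 N or contact force between the fingers and toffee_orange above 10 N).
It fails at once if a bystander on the top is shifted or knocked over (moved more than 15 mm) (distance of any of cake_lifter, cup, sugar_bowl, pepper_mill, tureen, press from where it was at the start of the episode above 0.015 m).
It fails at once if the candy box's lid is swung from where it stood open (value of joint candy_lid below 1.5 rad).
It fails at once if a tray is shifted on the pull-out shelf (more than 25 mm) or touched by the robot (distance of any of upper_tray, lower_tray from where it was at the start of the episode above 0.025 m or contact force between any of the arm, the fingers and upper_tray above 3 N).
It also fails if it takes over 72 s, if anything falls off the work surface, if the arm or the gripper's body presses on something with over 40 N, if the wrist force passes 120 N, or if a joint passes its speed limit or range.

## Robot

A 6-joint arm with a two-finger parallel gripper is mounted at the origin on the work surface. World frame = base frame: x ahead of the robot, y to its left, z up, the work surface at z = 0. Lengths are in m, angles in rad, forces in N, time in s.
With the tool pointing down it reaches from about 0.375 to 0.825 m from the base axis. Payload 5.5 kg.
Tool frame: the origin (TCP) lies on the centre line of the jaws, within the pads' length; the fingertips stand ctrl.tip_reach ahead of it and the grasp point (between the pads) is the TCP (ctrl.tip_reach is the distance from the TCP to the fingertips, in m); z points along the fingers, y is the line along which they close (so a half turn about z gives the same grasp; the last joint's range is limited). The gripper opens to 85 mm and grips with 20 to 120 N. Pads are 22 mm wide; open, the fingers measure 114 mm over their backs; the gripper's body (76 mm by 85 mm) begins 54 mm behind the grasp point. The pads swing forward as they close: fully open they stand 13 mm farther back than shut.
Start: joints at [1.331, 0.314, -0.047, 1.21, 0, 1.571], TCP at [0.143, 0.583, 0.25] pointing down, gripper open.
Joint ranges: [-2.67, 2.67], [-0.69, 1.73], [-1.03, 1.25], [-2.08, 2.16], [-1.42, 1.45], [-3.14, 3.14]. Speed limits (rad/s): [2.39, 2.39, 3.01, 3.14, 3.14, 3.14].

## Interface

Orientations are given as a rotation vector (axis times angle).
In Python, from bench import ctrl gives the robot as it stands.
- The arm moves only by the tool drive_tool, never from a script. Its argument "targets" is text: rows parted by semicolons, each of 5 numbers parted by spaces: the shift along the tool's x, y, z in m, then the turn about the tool's z in rad, then the opening, from 0 (shut) to 1 (fully open). A call has exactly 10 rows; each row shifts and turns the commanded pose from where the row before left it, along the tool's axes as they then stand; what a row does not reach is not made up. A row lasts 1/8 s, in which the tool goes at most 62.5 mm and 10.7 degrees, less where a joint would pass 70% of its speed; a pose out of reach is approached as far as the arm can. A call is refused whole if a number of a shift passes 0.0625 or a number of a turn 0.188, either way. A call with a gripper value outside its range is refused whole. The fingers move at their own pace and stop on an object; the grip force is fixed at half the most. Time passes only in rows, so rows that do not move let the fingers close, or fill a call up. It gives the time, the measured TCP pose, the force, the opening and the grip force at its end, in the units of the state.
- ctrl.state(): the state, without advancing time (a new reading comes with each control period).
- ctrl.get_image(name): name is "scene" or "top" or "wrist"; returns (picture, depth): 384x512x3 uint8, red, green, blue; 384x512 float32, m along the optical axis (not along the pixel's ray), 0 where there is no reading.
- ctrl.camera_params(name): a dict with "camera_matrix" (3x3 intrinsics, pixels), "k1" (the pictures are not rectified: a ray, as slopes to the right and down, at radius r is drawn at 1 + k1 r^2 times it, then the intrinsics apply), "world_from_camera" (4x4, takes a point from camera to world coordinates). Camera axes: x right, y up, looking along -z (the intrinsics and any distortion apply to the point x, -y, -z); pixel columns grow to the right and rows downward; lengths in m; the calibration is good to about 2 mm. A picture is of the moment at which its call begins: read the wrist's pose just before it. camera_params takes no time and is no camera call; for the wrist camera it gives the pose at the moment of the call.
- ctrl.job_done(): hands the job in; it is judged then, once.
The state is a dict: "time_s": time; "qpos": joint angles; "qvel": joint speeds; "effort": joint torques, N m; "position": TCP position; "tcp_rot": TCP orientation; "force": force on the tool from outside, world axes, zero at the start; "moment": the same for the moment, N m; "opening": finger opening in m; "grip_force": force on a finger pad.
Only numpy, scipy, OpenCV 4.12 (cv2) and the standard library are available. Lean on these libraries where they do the work, as an engineer would, in place of code of your own. Each camera call takes 0.05 s, during which the arm holds its last target. There are 200 camera calls.

## Working session

There is one attempt and no reset: what is moved stays moved. The work goes in short steps, Python scripts to look and compute and a tool call to move; the robot and the scene stay as the last step left them, time stands still between calls to the robot, and variables do not carry over. Pictures are saved under pics/ and viewed, at most 10 in all, crops included, and the job is handed in when it is done.

Besides the shell and the picture viewer there is one more tool, called as name(argument=value, ...) on one line, values as JSON. drive_tool: Moves the arm, as the interface text tells. Its arguments: {"type":"object","properties":{"targets":{"type":"string"}},"required":["targets"]}

```bash
mkdir -p pics; python3 - <<'E'
from bench import ctrl
import cv2,numpy as np
print(ctrl.state()); print(ctrl.tip_reach)
for n in("top","scene"):
    im,d=ctrl.get_image(n); p=ctrl.camera_params(n)
    np.savez(f"{n}.npz",im=im,d=d,**{k:np.array(v) for k,v in p.items()})
    print(p)
    cv2.imwrite(f"pics/{n}.png",cv2.resize(im[:,:,::-1],(800,600)))
E
```

```text
{'time_s': 0.0, 'qpos': array([ 1.33098891e+00,  3.14271692e-01, -4.80391199e-02,  1.21019985e+00,
       -1.35006510e-05,  1.57077867e+00]), 'qvel': array([ 0.00181856,  0.00046334, -0.00104819,  0.00043761,  0.00025884,
       -0.00088457]), 'effort': array([-4.27438999e-04, -5.39594972e+01,  3.39745975e+01,  1.94743427e-02,
       -1.03463531e-04, -3.98683241e-06]), 'position': array([0.14238816, 0.58231693, 0.24942467]), 'tcp_rot': array([-3.75736040e-01, -3.11884841e+00,  2.67591252e-03]), 'force': array([ 0.6050859 , -1.18611884,  0.67884878]), 'moment': array([-0.01120051,  0.00181331, -0.05645789]), 'grip_force': 0.0, 'opening': 0.0852389759535657}
0.019
{'camera_matrix': array([[499.17030134,   0.        , 254.75467193],
       [  0.        , 499.17030134, 188.87849613],
       [  0.        ,   0.        ,   1.        ]]), 'k1': 0.033009287587370394, 'world_from_camera': array([[-2.77618233e-02,  9.93958580e-01, -1.06186737e-01,
         3.51992598e-01],
       [-9.99609642e-01, -2.79380316e-02, -1.71961380e-04,
        -3.24636760e-02],
       [-3.13757090e-03,  1.06140512e-01,  9.94346191e-01,
         1.66238161e+00],
       [ 0.00000000e+00,  0.00000000e+00,  0.00000000e+00,
         1.00000000e+00]])}
{'camera_matrix': array([[446.51372445,   0.        , 258.75263943],
       [  0.        , 446.51372445, 178.16832573],
       [  0.        ,   0.        ,   1.        ]]), 'k1': -0.04225279796410489, 'world_from_camera': array([[ 5.71639686e-01, -5.80942953e-01,  5.79425021e-01,
         1.26167228e+00],
       [ 8.20503862e-01,  4.05786216e-01, -4.02630053e-01,
        -5.18657786e-01],
       [-1.21759449e-03,  7.05579784e-01,  7.08629442e-01,
         9.07724967e-01],
       [ 0.00000000e+00,  0.00000000e+00,  0.00000000e+00,
         1.00000000e+00]])}
```

View pics/top.png

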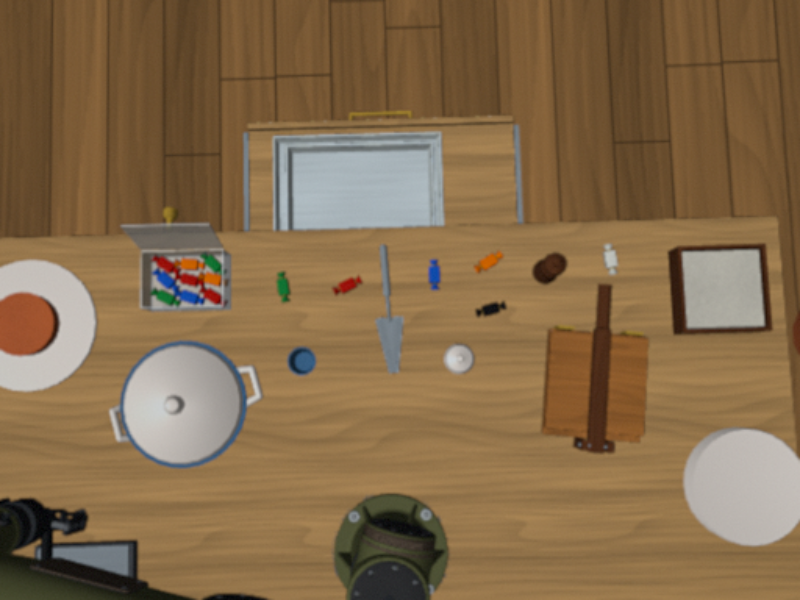

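View pics/scene.png

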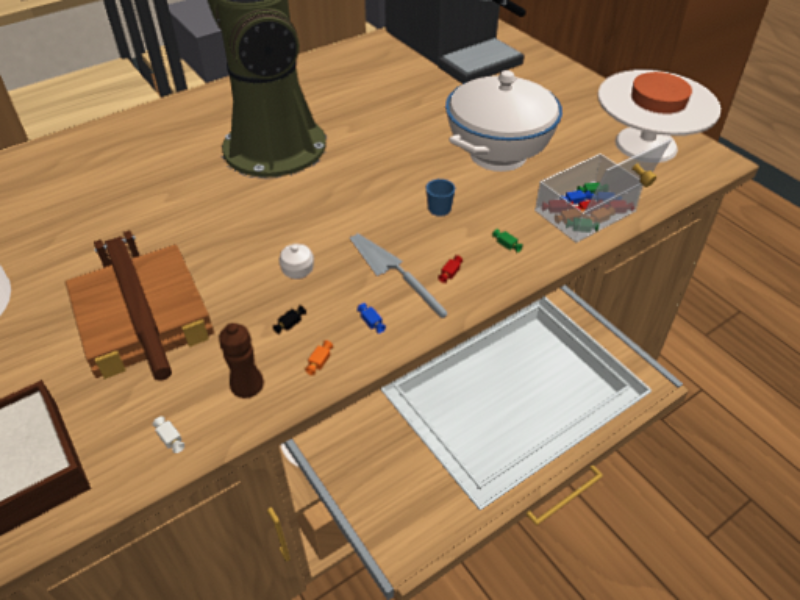

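Top view (800x600): green toffee (284,287), red (347,285), blue (434,274), orange (488,261). The lifter handle end is at (385,245), the front edge at row ~228, and the upper tray spans columns ~285–435.

```bash
cat > h.py <<'E'
import cv2,numpy as np
def cast(p,uv,z):
    K=np.array(p["camera_matrix"]);T=np.array(p["world_from_camera"])
    uv=np.atleast_2d(np.array(uv,float)); d=(uv-K[:2,2])/K[0,0]; r=d.copy()
    for _ in range(10): r=d/(1+float(p["k1"])*(r**2).sum(1,keepdims=True))
    v=np.c_[r[:,0],-r[:,1],-np.ones(len(r))]@T[:3,:3].T
    return T[:3,3]+v*((z-T[2,3])/v[:,2])[:,None]
HUE=dict(red=((0,5),(172,180)),blue=((105,130),),green=((50,85),),orange=((8,18),))
def toffees(im,p,box=None,smin=200,z=.009):
    hsv=cv2.cvtColor(im,cv2.COLOR_RGB2HSV); out={}
    for n,rs in HUE.items():
        m=np.zeros(im.shape[:2],np.uint8)
        for a,b in rs: m|=cv2.inRange(hsv,(a,smin,60),(b,255,255))
        N,l,s,c=cv2.connectedComponentsWithStats(m)
        out[n]=[]
        for i in range(1,N):
            if s[i,4]<30: continue
            w=cast(p,np.argwhere(l==i)[:,::-1],z)[:,:2]
            cen=w.mean(0); e,V=np.linalg.eigh(np.cov((w-cen).T))
            out[n].append((cen.round(4),int(s[i,4]),round(float(np.degrees(np.arctan2(V[1,1],V[0,1])))%180),(w.min(0).round(3),w.max(0).round(3))))
    return out
E
python3 - <<'E'
from h import *
p=np.load("top.npz")
for n,l in toffees(p["im"],p).items():
    for t in l: print(n,t)
s=512/800
def c(name,uv,z): print(name,cast(p,np.array(uv)*s,z)[:,:2].round(3).tolist())
c("edge",[(250,230),(360,229),(520,225)],0)
c("tray rim far L,R, near edge L,R",[(275,136),(441,133),(274,229),(443,225)],-.09)
c("floor L/R",[(291,151),(429,148),(290,228),(430,225)],-.11)
c("lifter handle end, mid, neck, blade wide L R, tip",[(384,245),(386,290),(389,318),(377,319),(404,319),(394,373)],.01)
c("handle w",[(380,270),(390,270)],.02)
c("mill base",[(547,269)],.0); c("mill top",[(552,266)],.148)
c("bowl cup black",[(458,359),(302,361),(490,310)],.03)
c("candybox",[(230,250),(230,308)],.07)
c("candylid",[(122,226),(218,226),(230,250)],.15)
E
```

```text
red (array([0.5928, 0.4386]), 129, 57, (array([0.563, 0.386]), array([0.623, 0.486])))
red (array([0.554 , 0.0763]), 59, 115, (array([0.541, 0.06 ]), array([0.568, 0.093])))
red (array([0.54  , 0.3659]), 55, 57, (array([0.526, 0.35 ]), array([0.557, 0.386])))
blue (array([ 0.5723, -0.1106]), 42, 4, (array([ 0.559, -0.118]), array([ 0.587, -0.104])))
blue (array([0.5565, 0.4376]), 124, 54, (array([0.527, 0.386]), array([0.593, 0.486])))
green (array([0.6089, 0.3633]), 44, 46, (array([0.596, 0.349]), array([0.624, 0.379])))
green (array([0.5546, 0.2131]), 37, 6, (array([0.542, 0.206]), array([0.569, 0.22 ])))
green (array([0.5391, 0.4634]), 49, 62, (array([0.528, 0.439]), array([0.553, 0.489])))
orange (array([ 0.5959, -0.2258]), 98, 120, (array([ 0.577, -0.253]), array([ 0.616, -0.198])))
orange (array([0.6086, 0.4149]), 76, 86, (array([0.601, 0.383]), array([0.618, 0.446])))
orange (array([0.5765, 0.368 ]), 70, 80, (array([0.566, 0.349]), array([0.587, 0.393])))
edge [[0.68, 0.284], [0.676, 0.046], [0.674, -0.3]]
tray rim far L,R, near edge L,R [[0.916, 0.241], [0.912, -0.142], [0.699, 0.246], [0.697, -0.139]]
floor L/R [[0.886, 0.208], [0.884, -0.114], [0.704, 0.213], [0.702, -0.11]]
lifter handle end, mid, neck, blade wide L R, tip [[0.637, -0.005], [0.54, -0.007], [0.48, -0.012], [0.479, 0.014], [0.477, -0.043], [0.364, -0.019]]
handle w [[0.582, 0.005], [0.582, -0.017]]
mill base [[0.577, -0.353]]
mill top [[0.563, -0.335]]
bowl cup black [[0.389, -0.153], [0.394, 0.172], [0.49, -0.224]]
candybox [[0.625, 0.312], [0.505, 0.313]]
candylid [[0.665, 0.506], [0.66, 0.318], [0.612, 0.295]]
```

drive_tool(targets="0 0 -0.01 -0.12 0.14; 0 0 -0.01 -0.12 0.14; -0.04 -0.032 0 0 0.14; -0.04 -0.032 0 0 0.14; -0.04 -0.032 0 0 0.14; -0.04 -0.032 0 0 0.14; -0.04 -0.032 0 0 0.14; -0.04 -0.032 0 0 0.14; -0.04 -0.032 0 0 0.14; -0.04 -0.032 0 0 0.14")

```text
time_s: 1.35
position: [0.4635, 0.3256, 0.27]
tcp_rot: [0.0, -3.141, 0.0]
force: [0.0, 0.6, 0.1]
opening: 0.0117
grip_force: 0.0
```

drive_tool(targets="-0.046 -0.035 0 0 0.14; -0.046 -0.035 0 0 0.14; 0 0 0.03 0 0.14; 0 0 0.03 0 0.14; 0 0 0.03 0 0.14; 0 0 0.03 0 0.14; 0 0 0.03 0 0.14; 0 0 0.03 0 0.14; 0 0 0.03 0 0.14; 0 0 0 0 0.14")

```text
time_s: 2.6
position: [0.5521, 0.2557, 0.0576]
tcp_rot: [0.0, -3.136, 0.004]
force: [-0.0, 0.0, 0.6]
opening: 0.0119
grip_force: 0.0
```

```bash
python3 - <<'E'
from h import *
from bench import ctrl
print(ctrl.state()["position"])
p=ctrl.camera_params("wrist"); im,d=ctrl.get_image("wrist")
print(p["world_from_camera"])
for n,l in toffees(im,p).items():
    for t in l: print(n,t)
s,_=ctrl.get_image("scene")
cv2.imwrite("pics/w1.png",np.hstack([cv2.resize(im,(400,300)),cv2.resize(s[100:300,220:480],(400,300))])[:,:,::-1])
E
```

```text
[0.55210657 0.25574445 0.05756833]
[[-2.40347767e-04 -9.66406767e-01 -2.57017319e-01  4.87337609e-01]
 [ 9.99997421e-01 -8.12678116e-04  2.12059828e-03  2.55556028e-01]
 [-2.25823287e-03 -2.57016146e-01  9.66404471e-01  1.81263235e-01]
 [ 0.00000000e+00  0.00000000e+00  0.00000000e+00  1.00000000e+00]]
red (array([0.5553, 0.3898]), 1612, 28, (array([0.533, 0.378]), array([0.58 , 0.403])))
red (array([0.5446, 0.112 ]), 104, 168, (array([0.538, 0.109]), array([0.551, 0.114])))
red (array([0.5671, 0.3831]), 88, 26, (array([0.563, 0.38 ]), array([0.571, 0.386])))
red (array([0.5836, 0.4071]), 173, 7, (array([0.573, 0.404]), array([0.591, 0.411])))
blue (array([0.5364, 0.3959]), 144, 130, (array([0.532, 0.39 ]), array([0.54, 0.4 ])))
green (array([0.5703, 0.2179]), 789, 166, (array([0.555, 0.207]), array([0.587, 0.227])))
green (array([0.6156, 0.3831]), 126, 48, (array([0.609, 0.378]), array([0.622, 0.39 ])))
orange (array([0.6002, 0.3961]), 3167, 31, (array([0.569, 0.378]), array([0.63 , 0.419])))
```

View pics/w1.png

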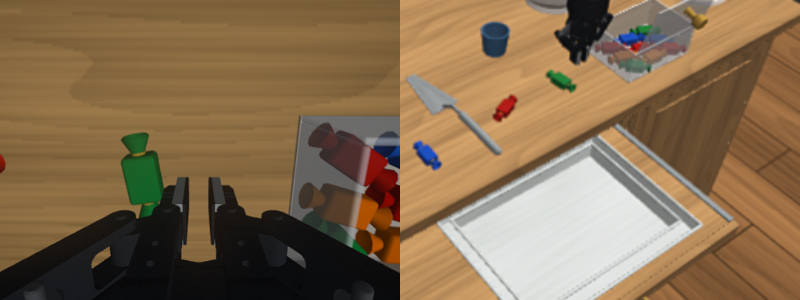

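The wrist view shows the fingertips just to the +y side of the green toffee (left picture, (140,180)), clear of the candy box. Next I lower and push −y.

drive_tool(targets="0 0 0.016 0 0.14; 0 0 0.016 0 0.14; 0 -0.0085 0 0 0.14; 0 -0.0085 0 0 0.14; 0 -0.0085 0 0 0.14; 0 -0.0085 0 0 0.14; 0 -0.0085 0 0 0.14; 0 -0.0085 0 0 0.14; 0 -0.0085 0 0 0.14; 0 -0.0085 0 0 0.14")

```text
time_s: 3.95
position: [0.5548, 0.1886, 0.0286]
tcp_rot: [-0.0, 3.141, 0.001]
force: [-0.8, 1.4, 4.1]
opening: 0.012
grip_force: 1.1
```

drive_tool(targets="0 0.004 0 0 0.14; 0 0.012 -0.02 0 0.14; 0.02 0 -0.03 0 0.14; 0.03 -0.02 0 0 0.14; 0.02 -0.02 0 0 0.14; 0 0 0 0 0.14; 0 0 0 0 0.14; 0 0 0 0 0.14; 0 0 0 0 0.14; 0 0 0 0 0.14")

```text
time_s: 5.2
position: [0.4848, 0.1651, 0.0782]
tcp_rot: [0.001, -3.141, 0.0]
force: [0.1, 0.5, 0.0]
opening: 0.0119
grip_force: 0.0
```

```bash
cat > look.py <<'E'
from h import *
from bench import ctrl
print(ctrl.state()["time_s"],ctrl.state()["position"])
for c in("wrist","scene"):
    p=ctrl.camera_params(c); im,d=ctrl.get_image(c)
    for n,l in toffees(im,p).items():
        for t in l:
            if t[0][1]<.3: print(c,n,*t)
cv2.imwrite("pics/last.png",im[100:340,:,::-1])
E
python3 look.py
```

```text
5.2 [0.48478878 0.16509365 0.07816509]
wrist red [0.5682 0.0792] 111 122 (array([0.563, 0.07 ]), array([0.574, 0.085]))
wrist green [0.5335 0.1594] 50 141 (array([0.528, 0.156]), array([0.538, 0.164]))
wrist green [0.5606 0.1599] 992 172 (array([0.536, 0.149]), array([0.578, 0.168]))
scene red [0.5528 0.0766] 117 116 (array([0.535, 0.044]), array([0.572, 0.108]))
scene blue [ 0.5647 -0.1088] 92 177 (array([ 0.537, -0.12 ]), array([ 0.587, -0.097]))
scene orange [ 0.595  -0.2266] 173 122 (array([ 0.571, -0.257]), array([ 0.618, -0.196]))
```

drive_tool(targets="0 -0.005 0.022 0 0.14; 0 0 0.021 0 0.14; -0.011 0 0 0 0.14; -0.011 0 0 0 0.14; -0.011 0 0 0 0.14; -0.011 0 0 0 0.14; -0.011 0 0 0 0.14; -0.011 0 0 0 0.14; -0.011 0 0 0 0.14; -0.011 0 0 0 0.14")

```text
time_s: 6.55
position: [0.573, 0.16, 0.0357]
tcp_rot: [0.0, -3.141, -0.0]
force: [-3.8, 0.5, 5.4]
opening: 0.0117
grip_force: 3.2
```

```bash
python3 look.py
```

```text
6.55 [0.57296196 0.15998562 0.03565059]
wrist red [0.5563 0.0761] 5406 114 (array([0.536, 0.041]), array([0.577, 0.111]))
wrist green [0.6092 0.1591] 1967 177 (array([0.587, 0.148]), array([0.631, 0.168]))
wrist orange [0.549  0.0934] 72 19 (array([0.543, 0.091]), array([0.554, 0.096]))
scene red [0.5528 0.0766] 117 116 (array([0.535, 0.044]), array([0.572, 0.108]))
scene blue [ 0.5648 -0.1089] 93 177 (array([ 0.537, -0.12 ]), array([ 0.587, -0.097]))
scene orange [ 0.5951 -0.2268] 172 123 (array([ 0.571, -0.257]), array([ 0.618, -0.196]))
```

drive_tool(targets="0.004 0 0 0 0.14; 0.004 0 0 0 0.14; 0 0 0 0 0.14; 0 0 0 0 0.14; 0 0 0 0 0.14; 0 0 0 0 0.14; 0 0 0 0 0.14; 0 0 0 0 0.14; 0 0 0 0 0.14; 0 0 0 0 0.14")

```text
time_s: 7.9
position: [0.5646, 0.1599, 0.0353]
tcp_rot: [0.0, -3.142, 0.0]
force: [0.8, -0.0, 0.4]
opening: 0.0121
grip_force: 0.0
```

```bash
python3 look.py; python3 - <<'E'
from h import *
from bench import ctrl
a,_=ctrl.get_image("wrist");b,_=ctrl.get_image("scene")
cv2.imwrite("pics/w2.png",np.hstack([cv2.resize(a[150:384,60:400],(400,300)),cv2.resize(b[130:250,260:420],(400,300))])[:,:,::-1])
E
```

```text
7.9 [0.56456828 0.15990307 0.03528082]
wrist red [0.5557 0.0762] 5631 114 (array([0.534, 0.041]), array([0.577, 0.111]))
wrist green [0.5808 0.1587] 150 137 (array([0.574, 0.154]), array([0.585, 0.165]))
wrist green [0.6064 0.1588] 1721 174 (array([0.589, 0.147]), array([0.622, 0.168]))
scene red [0.5528 0.0766] 117 116 (array([0.535, 0.044]), array([0.572, 0.108]))
scene blue [ 0.5647 -0.1088] 92 177 (array([ 0.537, -0.12 ]), array([ 0.587, -0.097]))
scene orange [ 0.5951 -0.2268] 172 123 (array([ 0.571, -0.257]), array([ 0.618, -0.196]))
```

View pics/w2.png

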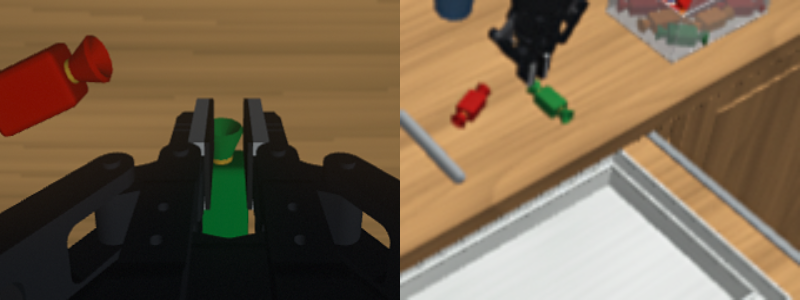

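The green flare is caught between the finger pads (left picture, (225,130)), so a small gap wedges on it. I'll shut the fingers and turn 90° to push with a flat finger back.

```bash
python3 -c "
from bench import ctrl
print(ctrl.state()['qpos'])"
```

```text
[ 2.75980614e-01  4.58769564e-01 -3.62622811e-01  7.49417163e-01
 -7.81280090e-06  2.75808377e-01]
```

drive_tool(targets="0.03 0 -0.005 0 0; 0 0 0 0.1745 0; 0 0 0 0.1745 0; 0 0 0 0.1745 0; 0 0 0 0.1745 0; 0 0 0 0.1745 0; 0 0 0 0.1745 0; 0 0 0 0.1745 0; 0 0 0 0.1745 0; 0 0 0 0.1745 0")

```text
time_s: 9.35
position: [0.5346, 0.1599, 0.0403]
tcp_rot: [2.227, 2.216, 0.0]
force: [0.0, -0.5, -0.0]
opening: -0.0003
grip_force: 0.0
```

drive_tool(targets="0 0.005 0.003 0 0; 0 0.008 0 0 0; 0 0.008 0 0 0; 0 0.008 0 0 0; 0 0.008 0 0 0; 0 0.008 0 0 0; 0 0.008 0 0 0; 0 0.008 0 0 0; 0 0.008 0 0 0; 0 0.008 0 0 0")

```text
time_s: 10.6
position: [0.6121, 0.1599, 0.0373]
tcp_rot: [-2.221, -2.222, 0.0]
force: [0.7, -0.1, -0.2]
opening: -0.0005
grip_force: 0.0
```

```bash
python3 look.py
```

```text
10.6 [0.61210728 0.15990889 0.03727172]
wrist red [0.548  0.1015] 124 67 (array([0.545, 0.096]), array([0.552, 0.108]))
wrist green [0.5905 0.1486] 360 65 (array([0.585, 0.141]), array([0.596, 0.157]))
scene red [0.5529 0.0767] 116 116 (array([0.535, 0.044]), array([0.572, 0.108]))
scene blue [ 0.5646 -0.1089] 93 178 (array([ 0.537, -0.12 ]), array([ 0.587, -0.097]))
scene orange [ 0.5951 -0.2268] 172 123 (array([ 0.571, -0.257]), array([ 0.618, -0.196]))
```

```bash
python3 - <<'E'
from h import *
from bench import ctrl
a,_=ctrl.get_image("wrist");b,_=ctrl.get_image("scene")
cv2.imwrite("pics/w3.png",np.hstack([cv2.resize(a,(400,300)),cv2.resize(b[120:240,270:430],(400,300))])[:,:,::-1])
E
```

```text
(no output)
```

View pics/w3.png

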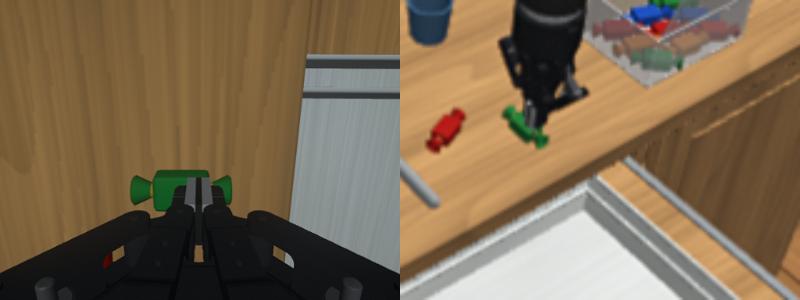

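The finger skimmed over the top of the green toffee and it didn't move: the shut tip reach really is 19 mm, so I must work about 7 mm lower. I'll go back behind it and lower.

drive_tool(targets="0 0 -0.015 0 0; 0 -0.035 0 0 0; 0 -0.037 0 0 0; 0 0 0.012 0 0; 0 0 0.0105 0 0; 0 0 0 0 0; 0 0.008 0 0 0; 0 0.008 0 0 0; 0 0.008 0 0 0; 0 0.008 0 0 0")

```text
time_s: 12.05
position: [0.5724, 0.1599, 0.0299]
tcp_rot: [2.221, 2.222, 0.0]
force: [-0.5, -0.6, -0.0]
opening: 0.0001
grip_force: 0.1
```

```bash
sed -i 's/smin=200/smin=150/; s/,60),(b/,40),(b/' h.py; python3 look.py
```

```text
12.05 [0.57242348 0.1599171  0.02987314]
wrist green [0.6193 0.1563] 4664 177 (array([0.595, 0.141]), array([0.649, 0.17 ]))
wrist green [0.5893 0.1587] 250 124 (array([0.581, 0.15 ]), array([0.594, 0.166]))
scene red [0.5529 0.077 ] 126 116 (array([0.533, 0.044]), array([0.574, 0.11 ]))
scene blue [ 0.5702 -0.1092] 137 178 (array([ 0.535, -0.122]), array([ 0.606, -0.097]))
scene green [0.6066 0.1555] 95 174 (array([0.578, 0.142]), array([0.631, 0.169]))
scene orange [ 0.3066 -0.4339] 5272 174 (array([ 0.1  , -0.544]), array([ 0.491, -0.315]))
scene orange [ 0.5272 -0.3353] 806 166 (array([ 0.445, -0.372]), array([ 0.602, -0.298]))
scene orange [ 0.5956 -0.2276] 225 124 (array([ 0.57 , -0.259]), array([ 0.62 , -0.194]))
scene orange [ 0.5495 -0.6581] 1399 165 (array([ 0.38 , -0.734]), array([ 0.615, -0.612]))
scene orange [1.2423 0.1017] 30 51 (array([1.234, 0.091]), array([1.251, 0.109]))
```

drive_tool(targets="0 0.009 0 0 0; 0 0.009 0 0 0; 0 0.009 0 0 0; 0 0.009 0 0 0; 0 0.009 0 0 0; 0 0.009 0 0 0; 0 0.009 0 0 0; 0 0.009 0 0 0; 0 0.009 0 0 0; 0 0.009 0 0 0")

```text
time_s: 13.4
position: [0.6622, 0.16, 0.0298]
tcp_rot: [2.221, 2.222, 0.0]
force: [-0.3, 0.1, 0.5]
opening: 0.0002
grip_force: 0.0
```

```bash
python3 look.py|grep -v orange; python3 - <<'E'
from h import *
from bench import ctrl
a,_=ctrl.get_image("wrist");b,_=ctrl.get_image("scene")
cv2.imwrite("pics/w4.png",np.hstack([cv2.resize(a,(400,300)),cv2.resize(b[130:280,290:490],(400,300))])[:,:,::-1])
E
```

```text
13.4 [0.66221903 0.15995773 0.02981122]
wrist red [0.5459 0.1091] 176 30 (array([0.535, 0.102]), array([0.554, 0.114]))
wrist green [0.7035 0.1593] 4248 6 (array([0.671, 0.143]), array([0.731, 0.173]))
scene red [0.5531 0.0769] 127 116 (array([0.533, 0.044]), array([0.574, 0.11 ]))
scene blue [ 0.5702 -0.1093] 139 178 (array([ 0.535, -0.122]), array([ 0.606, -0.097]))
scene green [0.718  0.1388] 75 146 (array([0.702, 0.124]), array([0.735, 0.154]))
```

View pics/w4.png

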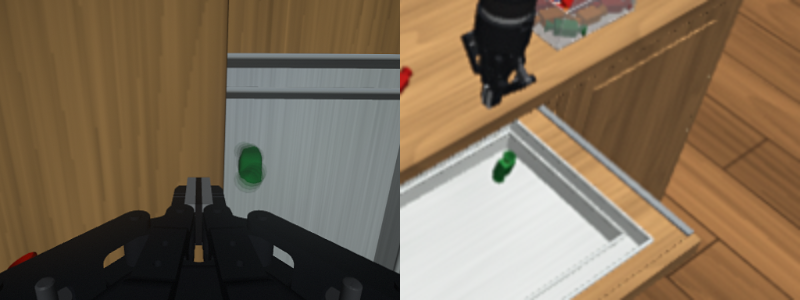

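Green is in the tray (left picture (250,165)). Next is red.

drive_tool(targets="0 0 -0.02 0 0; 0 0 -0.02 0 0; -0.021 -0.039 0 0 0; -0.021 -0.039 0 0 0; -0.021 -0.04 0 0 0; -0.02 -0.04 0 0 0; 0 0 0 0 0; 0 0 0.02 0 0; 0 0 0.02 0 0; 0 0 0 0 0")

```text
time_s: 14.85
position: [0.5041, 0.0772, 0.03]
tcp_rot: [-2.221, -2.222, -0.0]
force: [-0.6, 0.1, 0.0]
opening: -0.0001
grip_force: 0.0
```

drive_tool(targets="0 0.008 0 0 0; 0 0.008 0 0 0; 0 0.008 0 0 0; 0 0.008 0 0 0; 0 0.008 0 0 0; 0 0.008 0 0 0; 0 0.008 0 0 0; 0 0.008 0 0 0; 0 0.008 0 0 0; 0 0.008 0 0 0")

```text
time_s: 16.1
position: [0.5838, 0.0771, 0.0302]
tcp_rot: [-2.22, -2.222, 0.0]
force: [-2.8, 1.4, 6.8]
opening: -0.0003
grip_force: 3.3
```

```bash
python3 look.py|grep -v orange
```

```text
16.1 [0.58377186 0.07711397 0.03023119]
wrist red [0.6071 0.0834] 3921 112 (array([0.59 , 0.057]), array([0.625, 0.109]))
wrist green [0.6838 0.1509] 1397 0 (array([0.674, 0.144]), array([0.696, 0.157]))
scene red [0.607  0.0761] 141 112 (array([0.587, 0.041]), array([0.626, 0.11 ]))
scene blue [ 0.5702 -0.1093] 139 178 (array([ 0.535, -0.122]), array([ 0.606, -0.097]))
scene green [0.7951 0.0829] 94 176 (array([0.77 , 0.072]), array([0.814, 0.094]))
```

Red moved to (0.607, 0.076), but the finger back wedges onto it (6.8 N). I'll back off and turn to push with the pad edges instead.

drive_tool(targets="0 -0.03 0 0 0; 0 0 -0.003 -0.1745 0.14; 0 0 0 -0.1745 0.14; 0 0 0 -0.1745 0.14; 0 0 0 -0.1745 0.14; 0 0 0 -0.1745 0.14; 0 0 0 -0.1745 0.14; 0 0 0 -0.1745 0.14; 0 0 0 -0.1745 0.14; 0 0 0 -0.1745 0.14")

```text
time_s: 17.45
position: [0.5539, 0.0768, 0.0327]
tcp_rot: [0.009, -3.142, 0.0]
force: [-0.4, -0.4, 0.7]
opening: 0.0118
grip_force: 0.0
```

drive_tool(targets="-0.004 0 0.004 0 0.14; -0.004 0 0.003 0 0.14; -0.005 0 0 0 0.14; -0.005 0 0 0 0.14; -0.005 0 0 0 0.14; -0.005 0 0 0 0.14; -0.005 0 0 0 0.14; -0.005 0 0 0 0.14; -0.005 0 0 0 0.14; 0 0 0 0 0.14")

```text
time_s: 18.7
position: [0.5971, 0.0769, 0.0258]
tcp_rot: [-0.0, 3.141, 0.0]
force: [-0.5, -0.3, 0.4]
opening: 0.012
grip_force: 0.0
```

```bash
python3 look.py|grep -v orange
```

```text
18.7 [0.59712081 0.07692154 0.02582125]
wrist red [0.6235 0.0765] 1702 0 (array([0.607, 0.065]), array([0.638, 0.088]))
wrist red [0.6126 0.0438] 46 109 (array([0.611, 0.041]), array([0.614, 0.047]))
scene red [0.6195 0.0734] 150 94 (array([0.601, 0.039]), array([0.635, 0.107]))
scene blue [ 0.5702 -0.1093] 139 178 (array([ 0.535, -0.122]), array([ 0.606, -0.097]))
scene green [0.795 0.083] 95 175 (array([0.77 , 0.072]), array([0.814, 0.094]))
```

drive_tool(targets="-0.008 0 0 0 0.14; -0.008 0 0 0 0.14; -0.008 0 0 0 0.14; -0.008 0 0 0 0.14; -0.008 0 0 0 0.14; -0.008 0 0 0 0.14; -0.008 0 0 0 0.14; -0.008 0 0 0 0.14; -0.008 0 0 0 0.14; -0.008 0 0 0 0.14")

```text
time_s: 20.05
position: [0.6772, 0.077, 0.0258]
tcp_rot: [-0.0, 3.142, -0.0]
force: [-0.7, -0.3, 0.0]
opening: 0.0119
grip_force: 0.0
```

```bash
python3 look.py|grep -v orange
```

```text
20.05 [0.67715862 0.07695404 0.02579456]
wrist green [0.6842 0.1228] 562 94 (array([0.678, 0.116]), array([0.691, 0.129]))
scene red [0.7587 0.0085] 124 92 (array([ 0.747, -0.022]), array([0.77 , 0.037]))
scene blue [ 0.5702 -0.1093] 139 178 (array([ 0.535, -0.122]), array([ 0.606, -0.097]))
scene green [0.795 0.083] 95 175 (array([0.77 , 0.072]), array([0.814, 0.094]))
```

Red is down as well. Next blue: I approach from its −y side, with the tool turned 90°.

drive_tool(targets="0 0 -0.03 0 0.14; 0 0 -0.03 0 0.14; 0.0214 -0.0444 0 0 0.14; 0.0214 -0.0444 0 0 0.14; 0.0214 -0.0444 0 0 0.14; 0.0214 -0.0444 0 0 0.14; 0.0214 -0.0444 0 0 0.14; 0 0 0 0.1745 0.14; 0 0 0 0.1745 0.14; 0 0 0 0.1745 0.14")

```text
time_s: 21.4
position: [0.5693, -0.1453, 0.0859]
tcp_rot: [-0.822, -3.032, -0.0]
force: [-0.4, -0.6, -0.2]
opening: 0.0122
grip_force: 0.0
```

drive_tool(targets="0 0 0 0.1745 0.14; 0 0 0 0.1745 0.14; 0 0 0 0.1745 0.14; 0 0 0 0.1745 0.14; 0 0 0 0.1745 0.14; 0 0 0 0.1745 0.14; 0 0 0.02 0 0.14; 0 0 0.02 0 0.14; 0 0 0.01 0 0.14; 0 0 0 0 0.14")

```text
time_s: 22.65
position: [0.569, -0.1449, 0.0352]
tcp_rot: [-2.22, -2.221, 0.001]
force: [-0.4, -0.3, -0.4]
opening: 0.0119
grip_force: 0.0
```

```bash
python3 look.py|grep -v "orange.*[0-9]\{4\} "
```

```text
22.65 [ 0.5689641  -0.14490174  0.03522613]
wrist blue [ 0.5727 -0.1086] 4054 0 (array([ 0.554, -0.121]), array([ 0.591, -0.096]))
wrist blue [ 0.6002 -0.108 ] 844 95 (array([ 0.593, -0.117]), array([ 0.606, -0.099]))
wrist blue [ 0.5453 -0.1084] 822 88 (array([ 0.539, -0.118]), array([ 0.552, -0.1  ]))
scene red [0.7588 0.0082] 126 92 (array([ 0.747, -0.022]), array([0.77 , 0.037]))
scene blue [ 0.5792 -0.109 ] 99 172 (array([ 0.557, -0.122]), array([ 0.606, -0.096]))
scene green [0.7951 0.0829] 94 176 (array([0.77 , 0.072]), array([0.814, 0.094]))
```

drive_tool(targets="0 0.0035 0.009 0 0.14; 0.006 0 0 0 0.14; 0.006 0 0 0 0.14; 0.006 0 0 0 0.14; 0.006 0 0 0 0.14; 0.006 0 0 0 0.14; 0.006 0 0 0 0.14; 0.006 0 0 0 0.14; 0.006 0 0 0 0.14; 0.006 0 0 0 0.14")

```text
time_s: 24.0
position: [0.5732, -0.0907, 0.0268]
tcp_rot: [2.221, 2.222, 0.0]
force: [0.3, -0.4, 1.2]
opening: 0.0119
grip_force: 0.1
```

```bash
python3 look.py|grep -v "orange.*[0-9]\{4\} "
```

```text
24.0 [ 0.57316269 -0.09070016  0.02681573]
wrist blue [ 0.5726 -0.0685] 4414 0 (array([ 0.554, -0.082]), array([ 0.591, -0.055]))
wrist blue [ 0.5451 -0.0681] 892 82 (array([ 0.539, -0.078]), array([ 0.552, -0.059]))
wrist blue [ 0.6    -0.0681] 892 97 (array([ 0.593, -0.078]), array([ 0.606, -0.059]))
scene red [0.7587 0.0085] 127 93 (array([ 0.747, -0.022]), array([0.77 , 0.039]))
scene blue [ 0.5866 -0.0678] 61 168 (array([ 0.571, -0.079]), array([ 0.606, -0.056]))
scene green [0.7953 0.0828] 93 176 (array([0.77 , 0.072]), array([0.814, 0.094]))
```

drive_tool(targets="-0.01 0 0 0 0; 0 0 -0.02 0 0; 0 0 -0.025 0 0; 0.012 -0.02 0 0 0; 0.012 -0.02 0 0 0; 0.008 -0.023 0 0 0; 0 0 0.02 0 0; 0 0 0.0215 0 0; 0 0.004 0 0 0; 0 0.008 0 0 0")

```text
time_s: 25.35
position: [0.5228, -0.0696, 0.0309]
tcp_rot: [2.221, 2.221, 0.0]
force: [0.3, -0.4, -0.1]
opening: 0.0
grip_force: 0.0
```

drive_tool(targets="0 0.009 0 0 0; 0 0.009 0 0 0; 0 0.009 0 0 0; 0 0.009 0 0 0; 0 0.009 0 0 0; 0 0.009 0 0 0; 0 0.009 0 0 0; 0 0.009 0 0 0; 0 0.009 0 0 0; 0 0.009 0 0 0")

```text
time_s: 26.6
position: [0.6127, -0.0691, 0.0303]
tcp_rot: [2.221, 2.222, -0.0]
force: [0.1, 0.6, -0.6]
opening: 0.0004
grip_force: 0.0
```

```bash
python3 look.py|grep -v "orange.*[0-9]\{4\} "
```

```text
26.6 [ 0.61272429 -0.06907721  0.03028404]
wrist blue [ 0.6591 -0.0674] 5055 179 (array([ 0.635, -0.082]), array([ 0.689, -0.053]))
wrist blue [ 0.6276 -0.0646] 490 132 (array([ 0.621, -0.074]), array([ 0.634, -0.057]))
scene red [0.7587 0.0084] 125 92 (array([ 0.747, -0.022]), array([0.77 , 0.037]))
scene blue [ 0.6526 -0.0678] 157 178 (array([ 0.616, -0.081]), array([ 0.689, -0.055]))
scene green [0.7951 0.0829] 94 176 (array([0.77 , 0.072]), array([0.814, 0.094]))
```

drive_tool(targets="0 0.009 0 0 0; 0 0.009 0 0 0; 0 0.009 0 0 0; 0 0.009 0 0 0; 0 0.009 0 0 0; 0 0.009 0 0 0; 0 0.006 0 0 0; 0 0 0 0 0; 0 0 -0.025 0 0; 0 0 -0.025 0 0")

```text
time_s: 27.95
position: [0.6713, -0.069, 0.0804]
tcp_rot: [-2.22, -2.221, 0.002]
force: [0.5, -0.2, -0.1]
opening: -0.0002
grip_force: 0.0
```

```bash
python3 look.py|grep -v "orange.*[0-9]\{4\} "
```

```text
27.95 [ 0.6713008  -0.06899702  0.08036139]
wrist red [0.6899 0.0432] 898 84 (array([0.682, 0.035]), array([0.698, 0.051]))
wrist red [0.6897 0.0287] 251 5 (array([0.684, 0.025]), array([0.695, 0.033]))
wrist blue [ 0.7183 -0.045 ] 941 176 (array([ 0.707, -0.053]), array([ 0.73 , -0.037]))
wrist blue [ 0.7008 -0.0444] 180 94 (array([ 0.697, -0.05 ]), array([ 0.705, -0.039]))
wrist blue [ 0.7359 -0.0451] 186 95 (array([ 0.731, -0.05 ]), array([ 0.74, -0.04]))
scene red [0.7587 0.0084] 125 92 (array([ 0.747, -0.022]), array([0.77 , 0.037]))
scene blue [ 0.7971 -0.1174] 139 177 (array([ 0.768, -0.129]), array([ 0.827, -0.107]))
scene green [0.795 0.083] 95 175 (array([0.77 , 0.072]), array([0.814, 0.094]))
scene orange [ 0.527  -0.3355] 818 166 (array([ 0.445, -0.373]), array([ 0.602, -0.298]))
```

Blue is in. For orange, which lies near the mill, I'll straddle it with open fingers aligned to its axis and draw it along its length.

drive_tool(targets="-0.0395 -0.0187 -0.005 0 1; -0.0395 -0.0187 -0.005 0 1; -0.0395 -0.0187 -0.005 0 1; -0.0395 -0.0187 -0.005 0 1; 0 0 0 0.172 1; 0 0 0 0.172 1; 0 0 0 0.172 1; 0 0 0 0.172 1; 0 0 0 0.172 1; 0 0 0 0.172 1")

```text
time_s: 29.3
position: [0.5966, -0.2268, 0.0992]
tcp_rot: [-3.03, -0.828, 0.002]
force: [-0.9, 0.4, -0.3]
opening: 0.0854
grip_force: 0.0
```

```bash
python3 look.py|grep -v "orange.*[0-9]\{4\} (" ; python3 look.py|grep "wrist orange"; python3 - <<'E'
from h import *
from bench import ctrl
print(ctrl.state()["tcp_rot"])
a,_=ctrl.get_image("wrist");b,_=ctrl.get_image("scene")
cv2.imwrite("pics/w5.png",np.hstack([cv2.resize(a,(400,300)),cv2.resize(b[160:340,120:360],(400,300))])[:,:,::-1])
E
```

```text
29.3 [ 0.5966435  -0.22682471  0.0992446 ]
wrist orange [ 0.7204 -0.3153] 16312 41 (array([ 0.678, -0.392]), array([ 0.784, -0.277]))
wrist orange [ 0.5964 -0.2253] 2040 121 (array([ 0.576, -0.247]), array([ 0.616, -0.204]))
wrist orange [ 0.5831 -0.2015] 440 24 (array([ 0.572, -0.21 ]), array([ 0.592, -0.193]))
wrist orange [ 0.61   -0.2488] 434 34 (array([ 0.602, -0.258]), array([ 0.62, -0.24]))
wrist orange [ 0.5619 -0.3316] 1124 47 (array([ 0.541, -0.349]), array([ 0.584, -0.314]))
wrist orange [ 0.5513 -0.4313] 166 103 (array([ 0.544, -0.44 ]), array([ 0.556, -0.423]))
wrist orange [ 0.5541 -0.4473] 39 64 (array([ 0.549, -0.456]), array([ 0.558, -0.437]))
scene red [0.7587 0.0084] 125 92 (array([ 0.747, -0.022]), array([0.77 , 0.037]))
scene blue [ 0.7971 -0.1175] 140 178 (array([ 0.768, -0.129]), array([ 0.827, -0.107]))
scene green [0.795 0.083] 95 175 (array([0.77 , 0.072]), array([0.814, 0.094]))
scene orange [ 0.3068 -0.4338] 5269 174 (array([ 0.1  , -0.544]), array([ 0.491, -0.315]))
scene orange [ 0.5273 -0.3354] 809 166 (array([ 0.445, -0.373]), array([ 0.602, -0.298]))
scene orange [ 0.5953 -0.2275] 224 124 (array([ 0.57 , -0.259]), array([ 0.62 , -0.194]))
scene orange [ 0.5502 -0.658 ] 1439 165 (array([ 0.381, -0.734]), array([ 0.615, -0.611]))
wrist orange [ 0.7216 -0.3135] 16727 42 (array([ 0.679, -0.391]), array([ 0.784, -0.276]))
wrist orange [ 0.5988 -0.2294] 2479 121 (array([ 0.576, -0.258]), array([ 0.621, -0.204]))
wrist orange [ 0.5827 -0.2016] 435 25 (array([ 0.572, -0.21 ]), array([ 0.591, -0.193]))
wrist orange [ 0.5633 -0.3315] 1065 49 (array([ 0.545, -0.349]), array([ 0.585, -0.315]))
wrist orange [ 0.5536 -0.4319] 172 108 (array([ 0.547, -0.441]), array([ 0.559, -0.423]))
[-3.02616387e+00 -8.41652774e-01  1.19520622e-03]
```

View pics/w5.png

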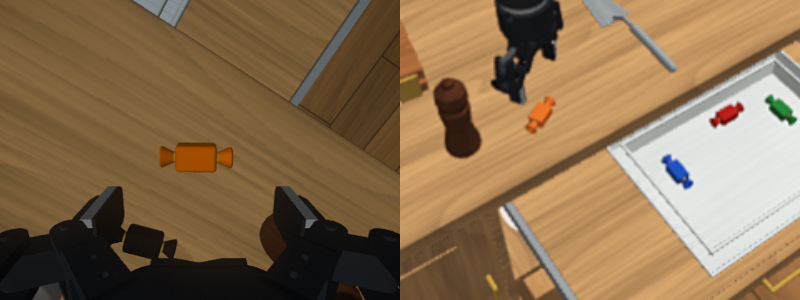

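Orange sits centred between the open fingers (left picture (196,157)), with the mill and black toffee clear. The scene view shows three toffees in the upper tray. Lowering.

drive_tool(targets="0 0 0.015 0 1; 0 0 0.015 0 1; 0 0 0.015 0 1; 0 0 0.015 0 1; 0 0 0.01 0 1; 0 0 0.008 0 1; 0 0 0.004 0 1; 0 0 0.002 0 1; 0 0 0.002 0 1; 0 0 0 0 1")

```text
time_s: 30.85
position: [0.5975, -0.2271, 0.0145]
tcp_rot: [3.028, 0.837, 0.0]
force: [-0.3, 0.7, 0.0]
opening: 0.0853
grip_force: 0.0
```

drive_tool(targets="0 -0.006 0 0 1; 0 -0.008 0 0 1; 0 -0.008 0 0 1; 0 -0.008 0 0 1; 0 -0.008 0 0 1; 0 -0.008 0 0 1; 0 -0.008 0 0 1; 0 -0.008 0 0 1; 0 -0.008 0 0 1; 0 -0.008 0 0 1")

```text
time_s: 32.1
position: [0.5571, -0.1597, 0.0143]
tcp_rot: [3.028, 0.837, 0.0]
force: [-0.1, -0.8, -0.5]
opening: 0.0855
grip_force: 0.1
```

```bash
python3 look.py|grep -v "orange.*[0-9]\{4,5\} "; python3 look.py|grep "wrist orange"
```

```text
32.1 [ 0.5571042  -0.15967177  0.01432616]
scene red [0.7587 0.0085] 127 93 (array([ 0.747, -0.022]), array([0.77 , 0.039]))
scene blue [ 0.7971 -0.1175] 140 178 (array([ 0.768, -0.129]), array([ 0.827, -0.107]))
scene green [0.7953 0.0829] 94 176 (array([0.77 , 0.072]), array([0.814, 0.094]))
wrist orange [ 0.564  -0.1725] 6456 121 (array([ 0.54 , -0.202]), array([ 0.586, -0.146]))
wrist orange [ 0.5477 -0.1445] 1123 24 (array([ 0.536, -0.154]), array([ 0.557, -0.136]))
```

drive_tool(targets="0 -0.0075 0 0 1; 0 -0.0075 0 0 1; 0 -0.0075 0 0 1; 0 -0.0075 0 0 1; 0 0.006 0 0 1; 0 0 -0.02 0 1; 0 0 -0.03 0 1; -0.015 0.003 0 0 1; -0.018 0 0 0 0.14; 0 0 0 0 0.14")

```text
time_s: 33.55
position: [0.5157, -0.1596, 0.0632]
tcp_rot: [-3.027, -0.834, 0.004]
force: [-1.1, -0.2, -0.5]
opening: 0.0517
grip_force: 0.0
```

```bash
python3 look.py|grep  "orange\|time\|^[0-9]"|grep -v scene; python3 - <<'E'
from h import *
from bench import ctrl
a,_=ctrl.get_image("wrist");b,_=ctrl.get_image("scene")
cv2.imwrite("pics/w6.png",np.hstack([cv2.resize(a,(400,300)),cv2.resize(b[130:310,150:390],(400,300))])[:,:,::-1])
E
```

```text
33.55 [ 0.51569761 -0.15960334  0.06319078]
wrist orange [ 0.5486 -0.1464] 3757 121 (array([ 0.526, -0.174]), array([ 0.57 , -0.122]))
wrist orange [ 0.5321 -0.1187] 680 27 (array([ 0.522, -0.128]), array([ 0.54, -0.11]))
wrist orange [ 0.5642 -0.3171] 42 46 (array([ 0.561, -0.321]), array([ 0.568, -0.313]))
wrist orange [ 0.5573 -0.3229] 31 62 (array([ 0.555, -0.326]), array([ 0.559, -0.32 ]))
```

View pics/w6.png

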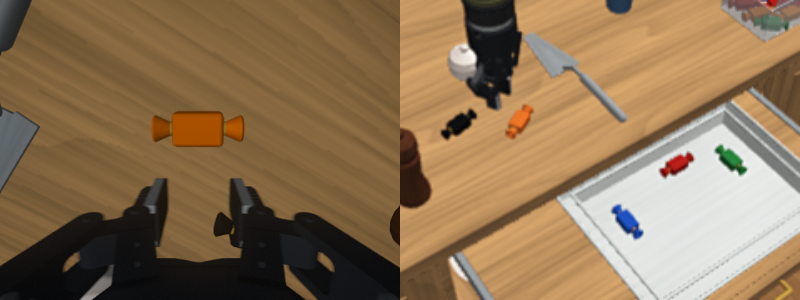

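Orange lies straight ahead of the fingers (left picture (197,128)), with black behind them and clear. Lowering and pushing along tool x.

drive_tool(targets="0 0 0.015 0 0.14; 0 0 0.015 0 0.14; 0 0 0.007 0 0.14; 0.006 0 0 0 0.14; 0.008 0 0 0 0.14; 0.008 0 0 0 0.14; 0.008 0 0 0 0.14; 0.008 0 0 0 0.14; 0.008 0 0 0 0.14; 0.008 0 0 0 0.14")

```text
time_s: 35.0
position: [0.5651, -0.1311, 0.0273]
tcp_rot: [3.028, 0.837, 0.0]
force: [-0.7, 0.2, 1.0]
opening: 0.0122
grip_force: 0.1
```

```bash
python3 look.py|grep  "orange\|^[0-9]"|grep -v "[0-9]\{4,5\} [0-9]* (arr.*-0.[345]"
```

```text
35.0 [ 0.56506896 -0.13105393  0.02731846]
wrist orange [ 0.5875 -0.1233] 5600 121 (array([ 0.564, -0.152]), array([ 0.609, -0.099]))
wrist orange [ 0.5711 -0.0954] 1008 23 (array([ 0.56 , -0.104]), array([ 0.58 , -0.087]))
scene orange [ 0.5848 -0.1199] 197 125 (array([ 0.559, -0.152]), array([ 0.61 , -0.086]))
scene orange [ 0.5268 -0.3355] 816 166 (array([ 0.445, -0.372]), array([ 0.602, -0.298]))
scene orange [ 0.55   -0.6581] 1446 166 (array([ 0.38 , -0.734]), array([ 0.615, -0.612]))
```

drive_tool(targets="0.009 0 0.001 0 0.14; 0.009 0 0 0 0.14; 0.009 0 0 0 0.14; 0.009 0 0 0 0.14; 0.009 0 0 0 0.14; 0.009 0 0 0 0.14; 0.009 0 0 0 0.14; 0.009 0 0 0 0.14; 0.009 0 0 0 0.14; 0.009 0 0 0 0.14")

```text
time_s: 36.35
position: [0.6423, -0.0848, 0.0263]
tcp_rot: [3.028, 0.837, -0.0]
force: [0.1, -0.2, -1.2]
opening: 0.0118
grip_force: 0.1
```

```bash
python3 look.py|grep  "orange\|^[0-9]"|grep -v "[0-9]\{4,5\} [0-9]* (arr.*-0.[345]"
```

```text
36.35 [ 0.64231321 -0.08482459  0.02629274]
wrist orange [ 0.6622 -0.0731] 4714 121 (array([ 0.642, -0.095]), array([ 0.682, -0.052]))
wrist orange [ 0.6484 -0.0492] 1023 23 (array([ 0.638, -0.058]), array([ 0.657, -0.041]))
wrist orange [ 0.6766 -0.0965] 993 40 (array([ 0.669, -0.106]), array([ 0.686, -0.087]))
wrist orange [ 0.6937 -0.2002] 192 43 (array([ 0.689, -0.206]), array([ 0.7  , -0.197]))
scene orange [ 0.5273 -0.3356] 821 166 (array([ 0.445, -0.373]), array([ 0.602, -0.298]))
scene orange [ 0.6622 -0.074 ] 210 124 (array([ 0.636, -0.106]), array([ 0.689, -0.041]))
scene orange [ 0.5508 -0.6587] 1481 166 (array([ 0.38 , -0.734]), array([ 0.615, -0.612]))
```

drive_tool(targets="0.008 0 0 0 0.14; 0.008 0 0 0 0.14; 0.008 0 0 0 0.14; 0.008 0 0 0 0.14; 0.008 0 0 0 0.14; 0.008 0 0 0 0.14; 0 0 0 0 0.14; 0 0 -0.02 0 0.14; 0 0 -0.03 0 0.14; 0 0 -0.03 0 0.14")

```text
time_s: 37.7
position: [0.683, -0.0607, 0.1086]
tcp_rot: [3.028, 0.836, 0.001]
force: [0.2, 0.3, -0.2]
opening: 0.0122
grip_force: 0.0
```

drive_tool(targets="-0.02 0 -0.02 0 0.14; -0.03 0 0 0 0.14; -0.03 0 0 0 0.14; 0 0 0 0 0.14; 0 0 0 0 0.14; 0 0 0 0 0.14; 0 0 0 0 0.14; 0 0 0 0 0.14; 0 0 0 0 0.14; 0 0 0 0 0.14")

```text
time_s: 38.95
position: [0.6144, -0.1015, 0.1262]
tcp_rot: [-3.028, -0.837, 0.0]
force: [-0.4, -0.8, -0.1]
opening: 0.0119
grip_force: 0.0
```

```bash
python3 - <<'E'
from h import *
from bench import ctrl
b,_=ctrl.get_image("scene"); p=ctrl.camera_params("scene")
for n,l in toffees(b,p,z=-.10).items(): print(n,[t[:2] for t in l if t[0][0]>.66])
t,_=ctrl.get_image("top")
cv2.imwrite("pics/w7.png",np.hstack([cv2.resize(t[60:260,60:400],(400,300)),cv2.resize(b[100:350,150:450],(400,300))])[:,:,::-1])
E
```

```text
red [(array([0.6977, 0.0726]), 126)]
blue [(array([ 0.7352, -0.0717]), 138)]
green [(array([0.7385, 0.1558]), 94)]
orange [(array([ 0.6912, -0.0444]), 145)]
```

View pics/w7.png

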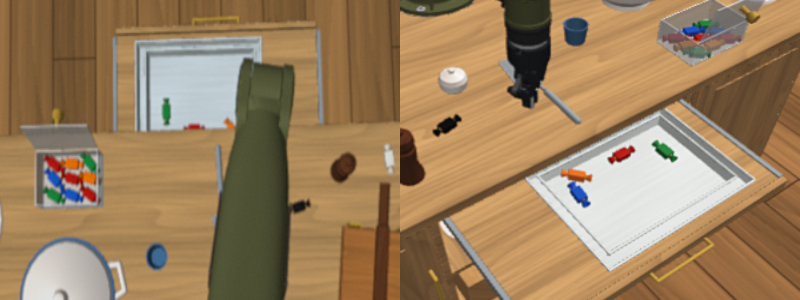

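All four toffees lie inside the upper tray (right picture: red (620,155), green (663,150), orange (576,175), blue (578,193)). The arm is clear, so I'm handing in.

```bash
python3 -c "
from bench import ctrl
print(ctrl.job_done())"
```

```text
the job is handed in; nothing more can be done
None
```

I swept all four toffees over the front edge. The last pictures show them all lying in the upper tray with the trays and bystanders in place, and I handed the job in at about 39 s; no verdict came back.

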